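# Stand a carbon tube in the bench clamp and pump it gently tight

### The arm

A 6-joint arm with a two-finger parallel gripper is mounted at the origin on a cart in front of the work surface, level with it; the furniture and walls round the work are solid. World frame = base frame: x ahead of the robot, y to its left, z up, the work surface at z = 0. Lengths are in m, angles in rad, forces in N, time in s.
With the tool pointing down it reaches from about 0.425 to 0.925 m from the base axis. Payload 12.5 kg.
Tool frame: the origin (TCP) lies at the very end of the fingers, on their centre line; the grasp point (between the pads) lies 19 mm behind it; z points along the fingers, y is the line along which they close (so a half turn about z gives the same grasp; the last joint's range is limited). The gripper opens to 85 mm and grips with 20 to 120 N. Pads are 22 mm wide; open, the fingers measure 114 mm over their backs; the gripper's body (76 mm by 85 mm) begins 54 mm behind the grasp point. The pads swing forward as they close: fully open they stand 13 mm farther back than shut.
Start: joints at [1.043, 0.491, 1.559, -0, 1.092, -0.106], TCP at [0.256, 0.57, 0.231] pointing down, gripper open.
Joint ranges: [-3.1, 3.1], [-0.84, 2.19], [0.05, 2.79], [-1.13, 4.28], [0.06, 2.93], [-2.69, 2.69]. Speed limits (rad/s): [2.22, 2.22, 2.79, 3.14, 3.14, 3.14].

### API

Orientations are given as a rotation vector (axis times angle).
In Python, from station import r gives the robot as it stands.
- The arm moves only by the shell command python3 -m jog 'ROWS' [FORCE]. ROWS is JSON, a list of rows, each a list of 3 entries, a list of its own where there are three numbers: the closure in counts, from 0 (fully open) to 255 (shut), then the shift along the tool's x, y, z in m, then the turn, a rotation vector about the tool's x, y, z in degrees. A call has exactly 5 rows; each row is the pose to reach, as a shift and turn from the pose commanded when the call began, along the tool's axes at that moment; what a row does not reach only later rows make up. A row lasts 1/8 s, in which the tool goes at most 62.5 mm and 10.7 degrees, less where a joint would pass 70% of its speed; a pose out of reach is approached as far as the arm can. A call with a gripper value outside its range is refused whole. The fingers move at their own pace and stop on an object; FORCE is the grip in N (left out, the last holds). Time passes only in rows, so rows that repeat a pose let the fingers close, or fill a call up. It gives the time, the measured TCP pose, the force, the opening and the grip force at its end, in the units of the state.
- r.observe(): the state, without advancing time (a new reading comes with each control period).
- r.camera(name): name is "scene" or "top" or "wrist"; returns the picture (480x640x3 uint8, red, green, blue); there is no depth.
- r.calibration(name): a dict with "fx", "fy", "cx", "cy" (pixels), "dist_coeffs" ([k1, k2, p1, p2, k3] as OpenCV has them; the pictures are not rectified), "T" (4x4, takes a point from camera to world coordinates). Camera axes: x right, y down, z forward; pixel columns grow to the right and rows downward; lengths in m; the calibration is good to about 2 mm. A picture is of the moment at which its call begins: read the wrist's pose just before it. calibration takes no time and is no camera call; for the wrist camera it gives the pose at the moment of the call.
- r.close_job(): hands the job in; it is judged then, once.
The state is a dict: "clock": time; "qpos": joint angles; "dq": joint speeds; "joint_efforts": joint torques, N m; "tool_pos": TCP position; "tool_rot": TCP orientation; "ft_force": force on the tool from outside, world axes, zero at the start; "moment": the same for the moment, N m; "width": finger opening in m; "finger_force": force on a finger pad.
Only numpy, scipy, OpenCV 4.12 (cv2) and the standard library are available. Lean on these libraries where they do the work, as an engineer would, in place of code of your own. Each camera call takes 0.05 s, during which the arm holds its last target. There are 200 camera calls.

### The job

Stand the black carbon tube upright in the metal seat ring of the bench clamp and let go of it. Then tighten the clamp by squeezing and releasing its trigger, never pushing the jaw itself, until the sprung pad presses on the tube and is pushed in about 3 mm - not more than 5 mm at any time, or the tube is crushed. Finish while still holding the trigger squeezed, the tube clamped upright, and leave the other things on the bench where they are.

Things in the scene. Friction and masses are not known exactly. Their poses are not given: they have to be found in the camera images.
- tube_mid (a point): Centre (half-way up) of the loose carbon tube offcut: matt black with a white band, plugged ends, 32 mm diameter, 95 mm tall, about 0.12 kg, standing upright on the bench at the start. Its z axis is the tube's axis.
- clamp: One-hand bar clamp on a plywood board (270x92x12 mm), fixed. Origin on the bench under the bar; x along the bar, the way the moving jaw advances; z up. Bar axis at y 0, z 50 mm. Orange housing x -36 to 24, y -49 to 15, to z 79. Seat ring at x 126, y 0; behind it the fixed orange jaw, face at x 143.5, 24 wide, to z 71. Moving jaw head: 26 wide, to z 72.
- handle_mid (a point): Centre of the clamp's fixed black handle: 14 mm thick (clamp x -36 to -22), y -127 to -45, z 30 to 70 mm. The trigger post stands ahead of it (+x). A gripper can straddle both from above, centred at clamp x -18, y -87, z 50 mm, and pump by closing and opening; nothing else stands near them. Axes as the clamp's.
- seat_hole (a point): Centre of the floor of the aluminium seat ring's bore, 12 mm above the bench. Bore 36 mm wide, 12 mm deep; ring 50 mm outside; axes as the clamp's. Seated, the tube's centre is 47.5 mm above this point. Pressed, the tube moves up to 1.5 mm to +x and rests on the fixed jaw's face, 17.5 mm to +x of this point. At the start the pad face is 30 to 44 mm short of it.
- trigger_post (a point): Centre of the trigger's upright round post (16 mm diameter, 44 mm tall), 50 mm above the bench, at clamp y -87 mm; moves with the trigger. Clamp x of the post: +8 mm at rest, -8 mm fully squeezed (toward the handle). Handle and post measure 52 mm over both at rest, 36 mm fully squeezed.
- trigger (a joint): Trigger angle: 0 at rest, 0.30 rad fully squeezed (16 mm at the post). A spring (3 to 4 N at the post) returns it when let go. About 12 N at the post moves the jaw; 14 to 21 N presses the pad in 1.5 to 5 mm. Let fully out between squeezes, it drives the jaw about 7.5 mm per full squeeze (the first one 1 to 9 mm).
- jaw (a joint): Travel of toothed bar and moving jaw toward the seat (m): 0 fully open, at most 0.060; starts at 0.012 to 0.026. The bar moves 0.6 mm per mm at the post, after some idle motion while the pawl finds its tooth (2 mm at the bar, up to 7.5 on the first squeeze). When the trigger returns the jaw stays (springing back 1 mm at most); it cannot be backed off.
- pad (a joint): How far the sprung pad on the moving jaw is pushed in (m): 0 when it touches nothing, 2.5 N per mm after 1 N, stop at 0.009. The white and black pad disc, 26 mm wide, closes its 9 mm gap to the orange jaw head as it is pushed in.
- pad_face (a point): Centre of the pad's front face, on the bar's axis, 50 mm above the bench; it looks to the seat (clamp +x) and lies at clamp x = 70 mm + joint jaw - joint pad.
- tape_measure_mid (a point): Bystander: lime tape measure, 54 x 84 x 31 mm; this point is half-way up it. Leave alone.
- black_tape_mid (a point): Bystander: roll of black tape, 62 mm wide, 19 mm tall; this point is half-way up it. Leave alone.
- oil_dropper_mid (a point): Bystander: white bottle with green pointed cap, 42 mm wide, 120 mm tall; this point is 45 mm up. Leave alone.
- brake_pads_mid (a point): Bystander: small black brake shoe, 14 x 55 x 25 mm; this point is 6 mm up. Leave alone.

How it is judged:
On the way, in this order (a step that is already met when the one before it is completed fails the run):
1. the tube stands upright in the seat ring, let go (horizontal distance between tube_mid and seat_hole below 0.005 m and z of tube_mid in the frame of seat_hole below 0.051 m and angle between tube_mid's own z axis and vertical below 0.08 rad and contact force between the fingers and tube below 0.1 N), for 0.2 s.
2. the pad presses on the tube, driven by the squeezed trigger (contact force between pad and tube above 1 N and value of joint pad above 0.0005 m and contact force between the fingers and trigger above 1 N), for 0.1 s.
At the end, for the whole second after the job is handed in: The tube stands in the seat ring (axis within 5 mm of the bore's, foot within 3.5 mm of the floor, tilt under 0.08 rad), not touched by the fingers; the pad presses it with over 2 N and is pushed in 1.5 to 5 mm; the fingers hold the trigger squeezed (over 1 N, over 0.02 rad) (all of step 1 and value of joint pad between 0.0015 and 0.005 m and contact force between pad and tube above 2 N and contact force between the fingers and trigger above 1 N and value of joint trigger above 0.02 rad); the arm keeps its last pose, push and grip.
It fails at once if the pad is pushed in more than 5 mm (tube crushed) (value of joint pad above 0.005 m).
It fails at once if the robot pushes the moving jaw, bar or pad itself (contact force between any of the arm, the fingers and jaw above 2 N).
It fails at once if a bystander is moved by more than 15 mm (distance of any of tape_measure_mid, black_tape_mid, oil_dropper_mid, brake_pads_mid from where it was at the start of the episode above 0.015 m).
It also fails if it takes over 64 s, if anything falls off the work surface, if the arm or the gripper's body presses on something with over 40 N, if the wrist force passes 120 N, or if a joint passes its speed limit or range.

## Working session

There is one attempt and no reset: what is moved stays moved. The work goes in short steps, Python scripts to look and compute and a shell command to move; the robot and the scene stay as the last step left them, time stands still between calls to the robot, and variables do not carry over. Pictures are saved under pics/ and viewed, at most 10 in all, crops included, and the job is handed in when it is done.

```bash
mkdir -p pics; python3 - <<'E'
from station import r
import cv2,numpy as np
for n in("top","scene"):
    im=r.camera(n); c=r.calibration(n); cv2.imwrite(f"pics/{n}0.png",im[:,:,::-1]); print(n,{k:np.round(v,4).tolist() for k,v in c.items()})
o=r.observe(); print({k:np.round(v,4).tolist() for k,v in o.items()})
E
```

```text
top {'fx': 459.7035, 'fy': 459.7035, 'cx': 316.5785, 'cy': 236.6808, 'dist_coeffs': [-0.0649, 0.0, 0.0, 0.0, 0.0], 'T': [[-0.028, -0.9916, 0.1264, 0.4962], [-0.9992, 0.024, -0.0333, 0.023], [0.03, -0.1273, -0.9914, 1.029], [0.0, 0.0, 0.0, 1.0]]}
scene {'fx': 615.458, 'fy': 615.458, 'cx': 334.6222, 'cy': 237.8241, 'dist_coeffs': [-0.0231, 0.0, 0.0, 0.0, 0.0], 'T': [[0.4435, -0.5139, 0.7344, -0.4903], [-0.8963, -0.2504, 0.366, -0.5454], [-0.0042, -0.8205, -0.5716, 0.908], [0.0, 0.0, 0.0, 1.0]]}
{'clock': 0.1, 'qpos': [1.0434, 0.4915, 1.5594, -0.0, 1.0917, -0.1056], 'dq': [-0.0009, 0.0001, -0.0022, -0.0002, -0.0003, 0.0002], 'joint_efforts': [0.0037, -61.9444, -26.2024, -0.0001, 0.0029, 0.0], 'tool_pos': [0.2558, 0.5701, 0.2308], 'tool_rot': [-0.6576, -3.0717, 0.0015], 'ft_force': [0.2689, -0.5659, -0.6301], 'moment': [-0.0208, -0.0006, -0.0239], 'finger_force': 0.0, 'width': 0.0852}
```

View pics/top0.png

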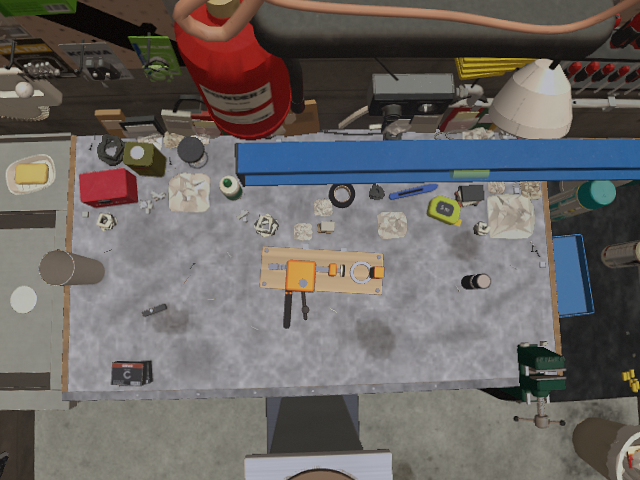

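View pics/scene0.png

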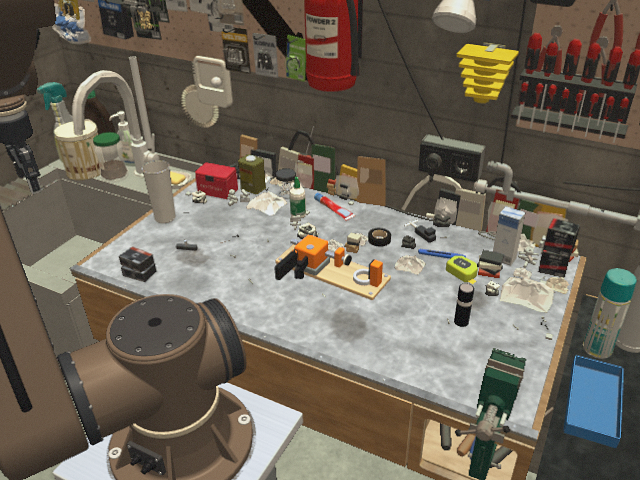

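```bash
python3 - <<'E'
import cv2,numpy as np
t=cv2.imread("pics/top0.png"); s=cv2.imread("pics/scene0.png")
C=np.zeros((600,800,3),np.uint8)
def put(im,x0,y0,w,h,k,X,Y): C[Y:Y+h*k,X:X+w*k]=cv2.resize(im[y0:y0+h,x0:x0+w],None,fx=k,fy=k,interpolation=cv2.INTER_CUBIC)
put(t,255,240,135,90,5,0,0); put(t,455,267,45,30,5,0,450); put(s,260,225,140,75,4,230,300)
cv2.imwrite("pics/c1.png",C)
E
```

```text
(no output)
```

View pics/c1.png

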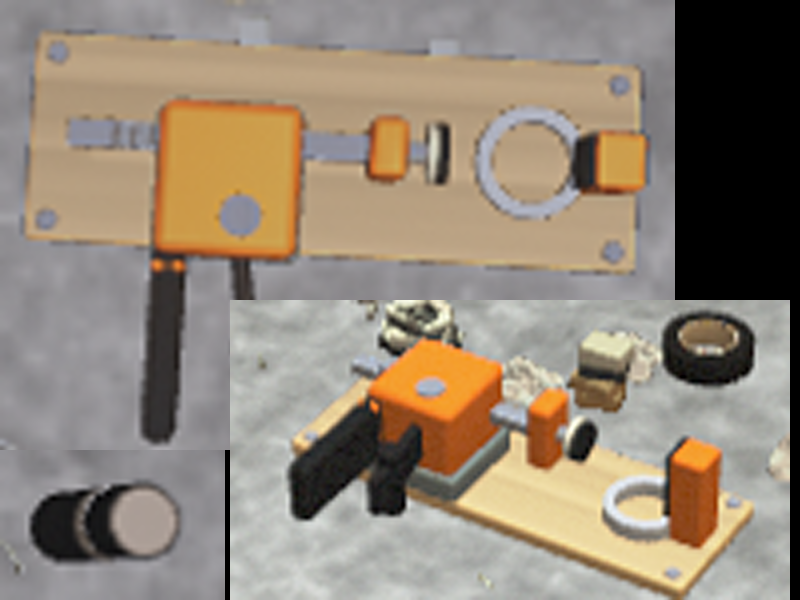

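```bash
cat >h.py <<'E'
from station import r
import cv2,numpy as np
from scipy.optimize import least_squares
from scipy.spatial.transform import Rotation as R
def ray(c,uv,z):
    K=np.array([[c["fx"],0,c["cx"]],[0,c["fy"],c["cy"]],[0,0,1]]);T=np.array(c["T"])
    p=cv2.undistortPoints(np.array([[uv]],float),K,np.array(c["dist_coeffs"]))[0,0]
    d=T[:3,:3]@[*p,1]; o=T[:3,3]; return (o+d*(z-o[2])/d[2])
def st():
    o=r.observe(); M=R.from_rotvec(o["tool_rot"]).as_matrix(); return o,M
E
python3 - <<'E'
from h import *
c=r.calibration("top")
q=lambda x,y,z:ray(c,(x/5+255-.4,y/5+240-.4),z)
obs=[((-36,15),q(162,102,.079)),((24,15),q(302,107,.079)),((24,-49),q(298,257,.079)),((-36,-49),q(155,250,.079)),((126,0),q(529,162,.024)),((143.5,12),q(597,132,.071)),((143.5,-12),q(593,191,.071))]
A=np.array([a for a,_ in obs])/1000;B=np.array([b[:2] for _,b in obs])
def f(p): return ((A@np.array([[np.cos(p[2]),np.sin(p[2])],[-np.sin(p[2]),np.cos(p[2])]])+p[:2])-B).ravel()
s=least_squares(f,[.6,0,-1.6]); p=s.x; print(p.round(4),np.degrees(p[2]),(s.fun*1000).round(1).reshape(-1,2))
Rm=np.array([[np.cos(p[2]),-np.sin(p[2])],[np.sin(p[2]),np.cos(p[2])]])
for n,l in dict(seat=(126,0),grip=(-18,-87),handle=(-29,-86),post=(8,-87)).items(): print(n,(Rm@np.array(l)/1000+p[:2]).round(4))
print("ring direct",q(529,162,.024).round(4),"pad face", ((Rm.T@(q(449,153,.05)[:2]-p[:2]))*1000).round(1), ((Rm.T@(q(445,153,.063)[:2]-p[:2]))*1000).round(1))
for b in obs[:0]:pass
for P in[(40,32),(642,68),(634,272),(24,238)]:
  print((Rm.T@(q(*P,.012)[:2]-p[:2])*1000).round(1))
print("tube",ray(c,(144/5+455-.4,71/5+267-.4),.095).round(4), "foot/top axis chk",ray(c,(62/5+455-.4,76/5+267-.4),0.0).round(4))
o,M=st(); print(M.round(3))
E
```

```text
[ 0.554   0.0187 -1.6552] -94.83857882536756 [[ 1.8 -0.4]
 [ 0.3 -2.3]
 [-1.8 -0.2]
 [-1.2  0.9]
 [-0.6 -2.2]
 [ 0.4  2.5]
 [ 1.1  1.7]]
seat [ 0.5434 -0.1069]
grip [0.4688 0.044 ]
handle [0.4708 0.0548]
post [0.4666 0.0181]
ring direct [ 0.544  -0.1046  0.024 ] pad face [86.1  0.8] [83.3 -0.1]
[-94.8  46.1]
[174.   45.9]
[174.  -44.8]
[-95.4 -45.2]
tube [ 0.5151 -0.3505  0.095 ] foot/top axis chk [ 0.5159 -0.35    0.    ]
[[-0.912  0.409 -0.   ]
 [ 0.409  0.912 -0.001]
 [ 0.    -0.001 -1.   ]]
```

```bash
cat >>h.py <<'E'
def go(x,y,z,yaw):
    "shift (tool axes, m) and turn (rotvec deg) from present pose to TCP x,y,z, pointing down, tool y at world angle yaw (or +180)"
    o,M=st(); p=np.array(o["tool_pos"])
    best=None
    for a in(yaw,yaw+180):
        a=np.radians(a); ty=np.array([np.cos(a),np.sin(a),0]);tz=np.array([0,0,-1.]);tx=np.cross(ty,tz)
        v=R.from_matrix(M.T@np.c_[tx,ty,tz]).as_rotvec(degrees=True)
        if best is None or np.linalg.norm(v)<np.linalg.norm(best): best=v
    print("t",round(o["clock"],2),"pos",p.round(4),"shift",(M.T@(np.array([x,y,z])-p)).round(4),"turn",best.round(2),"F",np.round(o["ft_force"],1),"w",round(o["width"],4),"ff",round(o["finger_force"],1))
E
python3 -c "
from h import *
go(.48,.25,.23,-4.84)"
```

```text
t 0.1 pos [0.2558 0.5701 0.2308] shift [-0.3356 -0.2002  0.001 ] turn [-5.000e-02  3.000e-02  7.067e+01] F [ 0.3 -0.6 -0.6] w 0.0852 ff 0.0
```

```bash
python3 -m jog '[[0,[-0.056,-0.033,0],[0,0,10]],[0,[-0.112,-0.066,0],[0,0,20]],[0,[-0.168,-0.1,0],[0,0,30]],[0,[-0.224,-0.133,0],[0,0,40]],[0,[-0.28,-0.166,0],[0,0,50]]]' 30; python3 -c "
from h import *
go(.515,-.28,.25,-4.84)"
```

```text
clock: 0.72
tool_pos: [0.4367, 0.313, 0.2312]
tool_rot: [-1.901, -2.501, 0.0]
ft_force: [0.9, 0.8, -0.8]
width: 0.0855
finger_force: 0.0
t 0.72 pos [0.4367 0.313  0.2312] shift [-0.5923 -0.0831 -0.0188] turn [-1.000e-02  0.000e+00  2.035e+01] F [ 0.9  0.8 -0.8] w 0.0855 ff 0.0
```

```bash
python3 -m jog '[[0,[-0.06,-0.008,-0.004],[0,0,5]],[0,[-0.12,-0.017,-0.008],[0,0,10]],[0,[-0.18,-0.025,-0.012],[0,0,15]],[0,[-0.24,-0.034,-0.016],[0,0,20.3]],[0,[-0.3,-0.042,-0.019],[0,0,20.3]]]'; python3 -c "
from h import *
go(.515,-.28,.25,-4.84)"
```

```text
clock: 1.35
tool_pos: [0.4772, 0.0128, 0.2504]
tool_rot: [2.308, 2.132, 0.0]
ft_force: [1.7, -0.0, 0.3]
width: 0.0855
finger_force: 0.0
t 1.35 pos [0.4772 0.0128 0.2504] shift [-0.2888  0.0609  0.0004] turn [ 0.01 -0.01  0.3 ] F [ 1.7 -0.   0.3] w 0.0855 ff 0.0
```

```bash
python3 -m jog '[[0,[-0.04,0.027,0],[0,0,0.3]],[0,[-0.08,0.054,0],[0,0,0.3]],[0,[-0.113,0.077,0],[0,0,0.3]],[0,[-0.113,0.077,0],[0,0,0.3]],[0,[-0.113,0.077,0],[0,0,0.3]]]'; python3 -c "
from h import *
c=r.calibration('wrist'); cv2.imwrite('pics/w1.png',r.camera('wrist')[:,:,::-1]); print({k:np.round(v,4).tolist() for k,v in c.items()})
go(.515,-.35,.20,-4.84)"
```

```text
clock: 1.98
tool_pos: [0.5448, -0.1036, 0.2499]
tool_rot: [-2.311, -2.126, 0.001]
ft_force: [-0.4, 0.4, -0.1]
width: 0.0851
finger_force: 0.0
{'fx': 399.4032, 'fy': 399.4032, 'cx': 316.5689, 'cy': 245.9331, 'dist_coeffs': [0.0298, 0.0, 0.0, 0.0, 0.0], 'T': [[0.9964, -0.0807, -0.0251, 0.5518], [-0.0845, -0.9569, -0.2777, -0.0332], [-0.0016, 0.2788, -0.9603, 0.3923], [0.0, 0.0, 0.0, 1.0]]}
t 2.02 pos [ 0.5447 -0.1033  0.2501] shift [-0.2484 -0.0092  0.05  ] turn [-0.04 -0.02  0.1 ] F [ 0.2 -0.4  0.3] w 0.0858 ff 0.0
```

View pics/w1.png

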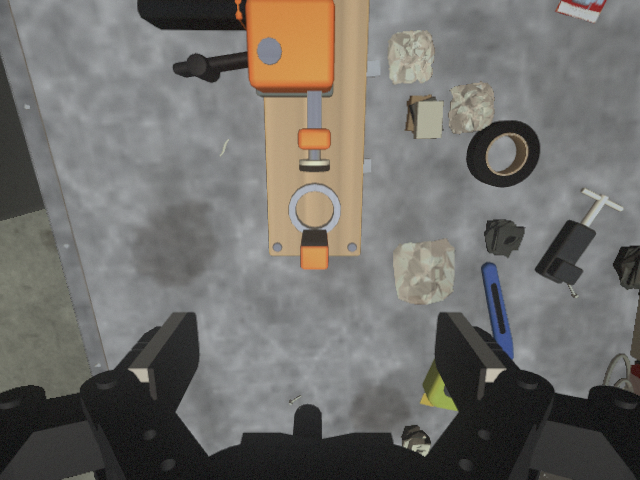

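```bash
python3 -c "
from h import *
c=r.calibration('wrist'); im=cv2.imread('pics/w1.png')
a=ray(c,(314.5,210),.024);print('ring',a)
Z=cv2.resize(im[100:290,210:410],None,fx=3,fy=3,interpolation=cv2.INTER_CUBIC);cv2.imwrite('pics/w1c.png',Z)
cl=lambda P,z:print(ray(c,P,z).round(4))
cl((250,91),.079);cl((334,91),.079);cl((334,0),.079);cl((302,248),.071);cl((327,247),.071);cl((314,165),.05)
"
```

```text
ring [ 0.54330808 -0.10436163  0.024     ]
[ 0.5051 -0.0019  0.079 ]
[ 0.5663 -0.007   0.079 ]
[0.5704 0.0508 0.079 ]
[ 0.5312 -0.1266  0.071 ]
[ 0.5521 -0.1275  0.071 ]
[ 0.5468 -0.061   0.05  ]
```

View pics/w1c.png

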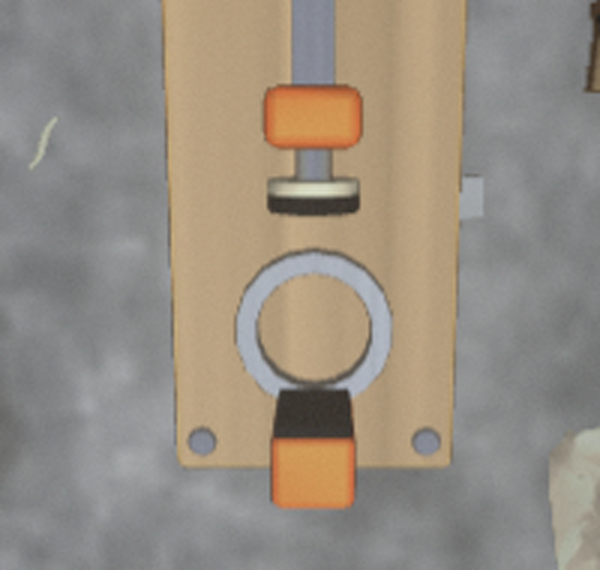

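```bash
python3 -m jog '[[0,[-0.06,-0.002,0],[0,0,0]],[0,[-0.12,-0.005,0],[0,0,0]],[0,[-0.18,-0.007,0],[0,0,0]],[0,[-0.248,-0.009,0],[0,0,0]],[0,[-0.248,-0.009,0],[0,0,0]]]'; python3 -c "
from h import *
c=r.calibration('wrist'); im=r.camera('wrist')[:,:,::-1];cv2.imwrite('pics/w2.png',im[60:360,150:480].repeat(2,0).repeat(2,1))
go(.515,-.35,.06,-4.84)"
```

```text
clock: 2.65
tool_pos: [0.5149, -0.3527, 0.25]
tool_rot: [2.315, 2.124, -0.0]
ft_force: [-1.1, 0.5, -0.2]
width: 0.0854
finger_force: 0.0
t 2.7 pos [ 0.5151 -0.3514  0.25  ] shift [ 0.0013 -0.0002  0.19  ] turn [-0.02 -0.02 -0.03] F [ 0.4  0.4 -0.1] w 0.0856 ff 0.0
```

View pics/w2.png

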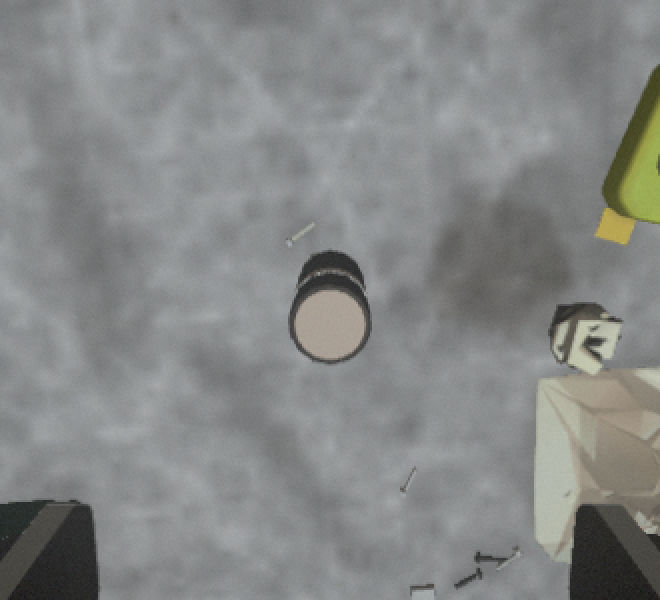

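```bash
python3 -c "
from h import *
c=r.calibration('wrist'); p=ray(c,(314.8,221.8),.095);print(p)
go(p[0],p[1],.052,-4.84)"
```

```text
[ 0.51480547 -0.34777058  0.095     ]
t 2.7 pos [ 0.5151 -0.3514  0.25  ] shift [ 0.0035 -0.0005  0.198 ] turn [-0.02 -0.02 -0.03] F [ 0.4  0.4 -0.1] w 0.0856 ff 0.0
```

```bash
python3 -m jog '[[0,[0.003,-0.0005,0.06],[0,0,0]],[0,[0.003,-0.0005,0.12],[0,0,0]],[0,[0.003,-0.0005,0.17],[0,0,0]],[0,[0.003,-0.0005,0.198],[0,0,0]],[0,[0.003,-0.0005,0.198],[0,0,0]]]' 30 ; python3 -m jog '[[150,[0,0,0],[0,0,0]],[255,[0,0,0],[0,0,0]],[255,[0,0,0],[0,0,0]],[255,[0,0,0],[0,0,0]],[255,[0,0,0],[0,0,0]]]' 30 ; python3 -c "
from h import *
go(.5435,-.105,.12,-4.84)"
```

```text
clock: 3.32
tool_pos: [0.5152, -0.3448, 0.0509]
tool_rot: [-2.307, -2.127, 0.0]
ft_force: [0.4, -0.4, 0.8]
width: 0.0854
finger_force: 0.0
clock: 3.95
tool_pos: [0.5157, -0.3476, 0.0534]
tool_rot: [2.311, 2.126, 0.001]
ft_force: [-0.8, 0.2, 6.8]
width: 0.0314
finger_force: 31.3
t 3.95 pos [ 0.5157 -0.3476  0.0534] shift [ 0.244   0.0076 -0.0668] turn [0.08 0.04 0.06] F [-0.8  0.2  6.8] w 0.0314 ff 31.3
```

```bash
python3 -m jog '[[255,[0,0,-0.04],[0,0,0]],[255,[0,0,-0.09],[0,0,0]],[255,[0.05,0.0015,-0.11],[0,0,0]],[255,[0.11,0.003,-0.11],[0,0,0]],[255,[0.17,0.005,-0.11],[0,0,0]]]' 40 ; python3 -m jog '[[255,[0.045,0.0015,0],[0,0,0]],[255,[0.073,0.0025,0],[0,0,0]],[255,[0.073,0.0025,0],[0,0,0]],[255,[0.073,0.0025,0],[0,0,0]],[255,[0.073,0.0025,0],[0,0,0]]]'; python3 -c "
from h import *
c=r.calibration('wrist'); im=r.camera('wrist')[:,:,::-1];print(im.shape);cv2.imwrite('pics/w3.png',im[60:460,160:480].repeat(2,0).repeat(2,1)[200:800])
go(.5435,-.105,.12,-4.84)"
```

```text
clock: 4.58
tool_pos: [0.5344, -0.1768, 0.1628]
tool_rot: [2.312, 2.125, 0.001]
ft_force: [1.0, 0.1, -1.6]
width: 0.0311
finger_force: 40.0
clock: 5.2
tool_pos: [0.543, -0.1067, 0.1623]
tool_rot: [2.313, 2.126, 0.0]
ft_force: [-0.7, -0.0, -1.3]
width: 0.0311
finger_force: 40.0
(480, 640, 3)
t 5.25 pos [ 0.543  -0.1067  0.1622] shift [0.0017 0.0004 0.0422] turn [-0. -0.  0.] F [ 0.1 -0.7 -1.9] w 0.0308 ff 40.0
```

View pics/w3.png

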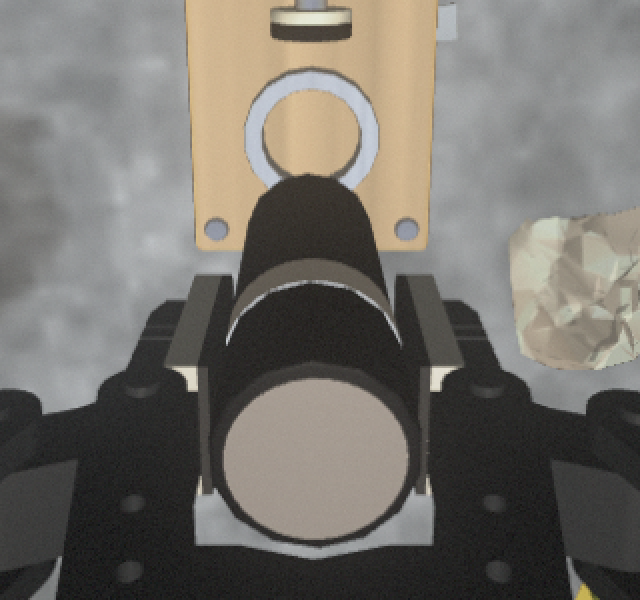

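```bash
python3 -c "
from h import *
c=r.calibration('wrist')
q=lambda x,y,z:ray(c,(x/2+160-.2,(y+200)/2+60-.2),z).round(4)
print('ring',q(312,136,.024),q(245,136,.024),q(379,136,.024))
print('top',q(316,454,.205),q(213,454,.205),q(419,454,.205), q(316,362,.205),q(316,547,.205))
print('foot far',q(312,175,.110))
ps=[]
"
```

```text
ring [ 0.5435 -0.1038  0.024 ] [ 0.5194 -0.1018  0.024 ] [ 0.5676 -0.1059  0.024 ]
top [ 0.5442 -0.1072  0.205 ] [ 0.5294 -0.1059  0.205 ] [ 0.559  -0.1084  0.205 ] [ 0.5454 -0.0925  0.205 ] [ 0.5428 -0.1231  0.205 ]
foot far [ 0.5446 -0.0933  0.11  ]
```

```bash
python3 -m jog '[[255,[0.0038,0,0.02],[0,0,0]],[255,[0.0038,0,0.05],[0,0,0]],[255,[0.0038,0,0.08],[0,0,0]],[255,[0.0038,0,0.08],[0,0,0]],[255,[0.0038,0,0.08],[0,0,0]]]'; python3 -c "
from h import *
c=r.calibration('wrist'); im=r.camera('wrist')[:,:,::-1];cv2.imwrite('pics/w4.png',cv2.resize(im[140:300,220:420],None,fx=4,fy=4,interpolation=cv2.INTER_CUBIC)[:600])
go(.5435,-.105,.065,-4.84)"
```

```text
clock: 5.88
tool_pos: [0.5438, -0.1025, 0.0831]
tool_rot: [2.312, 2.126, 0.001]
ft_force: [0.0, 0.6, -1.1]
width: 0.0314
finger_force: 39.9
t 5.92 pos [ 0.5439 -0.1024  0.0834] shift [-0.0026 -0.0003  0.0184] turn [0.09 0.02 0.05] F [-0.1  0.1 -2.6] w 0.0311 ff 39.9
```

View pics/w4.png

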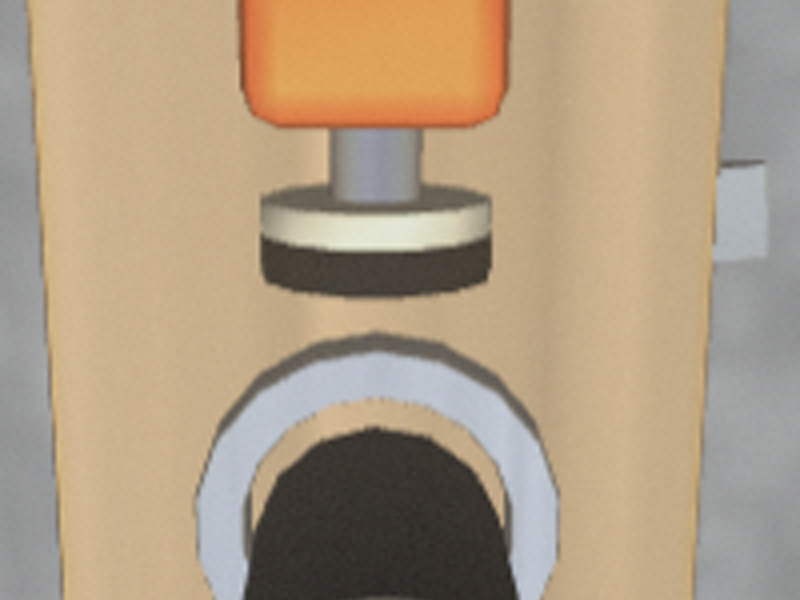

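```bash
python3 -c "
from h import *
c=r.calibration('wrist');T=np.array(c['T'])
q=lambda x,y,z:ray(c,(x/4+220-.4,y/4+140-.4),z)
o,M=st()
f=lambda p:((p-o['tool_pos'])@M).round(4)
print('rings',f(q(377,399,.024)),f(q(377,352,.024)),'sides',f(q(197,520,.024)),f(q(558,520,.024)))
print('foot far',[f(q(378,429,z)) for z in(.029,.030,.031)])
for y in (500,):print(f(q(265,y,.035)),f(q(500,y,.035)))
"
```

```text
rings [ 0.0157 -0.0006  0.0594] [ 0.0221 -0.0005  0.0594] sides [-0.001  -0.0247  0.0594] [-0.0011  0.0236  0.0595]
foot far [array([ 0.0131, -0.0004,  0.0544]), array([ 0.0134, -0.0004,  0.0534]), array([ 0.0137, -0.0004,  0.0524])]
[ 0.0056 -0.0146  0.0484] [0.0055 0.015  0.0485]
```

```bash
python3 -m jog '[[255,[0,0,0.005],[0,0,0]],[255,[0,0,0.009],[0,0,0]],[255,[0,0,0.013],[0,0,0]],[255,[0,0,0.0165],[0,0,0]],[255,[0,0,0.0165],[0,0,0]]]'; python3 -c "
from h import *
go(.5435,-.105,.064,-4.84)"
```

```text
clock: 6.55
tool_pos: [0.5434, -0.102, 0.0656]
tool_rot: [-2.312, -2.127, 0.0]
ft_force: [0.0, 0.6, -0.7]
width: 0.0312
finger_force: 40.1
t 6.55 pos [ 0.5434 -0.102   0.0656] shift [-0.003   0.0004  0.0016] turn [-0.01 -0.01  0.08] F [ 0.   0.6 -0.7] w 0.0312 ff 40.1
```

```bash
python3 -m jog '[[255,[0,0,0.001],[0,0,0]],[255,[0,0,0.002],[0,0,0]],[255,[0,0,0.003],[0,0,0]],[255,[0,0,0.003],[0,0,0]],[255,[0,0,0.003],[0,0,0]]]' 20; python3 -c "
from h import *
go(.5435,-.105,.064,-4.84)"
```

```text
clock: 7.18
tool_pos: [0.5436, -0.102, 0.0652]
tool_rot: [2.311, 2.126, 0.001]
ft_force: [-9.9, 1.5, 32.1]
width: 0.0309
finger_force: 43.9
t 7.17 pos [ 0.5436 -0.102   0.0652] shift [-0.003   0.0002  0.0012] turn [0.1  0.02 0.08] F [-9.9  1.5 32.1] w 0.0309 ff 43.9
```

```bash
python3 -m jog '[[255,[0,0,-0.0015],[0,0,0]],[255,[0,0,-0.0022],[0,0,0]],[150,[0,0,-0.0022],[0,0,0]],[50,[0,0,-0.0022],[0,0,0]],[0,[0,0,-0.0022],[0,0,0]]]' 20;  python3 -m jog '[[0,[0,0,0],[0,0,0]],[0,[0,0,-0.03],[0,0,0]],[0,[0,0,-0.08],[0,0,0]],[0,[0,0,-0.13],[0,0,0]],[0,[0,0,-0.165],[0,0,0]]]'; python3 -c "
from h import *
im=r.camera('wrist')[:,:,::-1];cv2.imwrite('pics/w5.png',im[60:360,150:480].repeat(2,0).repeat(2,1))
go(.4688,.044,.12,85.16)"
```

```text
clock: 7.8
tool_pos: [0.5434, -0.102, 0.0647]
tool_rot: [-2.312, -2.127, 0.0]
ft_force: [-0.3, -0.6, 0.4]
width: 0.0705
finger_force: 0.0
clock: 8.43
tool_pos: [0.5435, -0.102, 0.2323]
tool_rot: [2.311, 2.126, 0.002]
ft_force: [-0.2, -0.5, 0.7]
width: 0.0849
finger_force: 0.0
t 8.47 pos [ 0.5448 -0.1024  0.2361] shift [ 0.1397 -0.0887  0.1153] turn [  0.25   0.38 -89.92] F [-0.2 -0.2  3.3] w 0.0855 ff 0.0
```

View pics/w5.png

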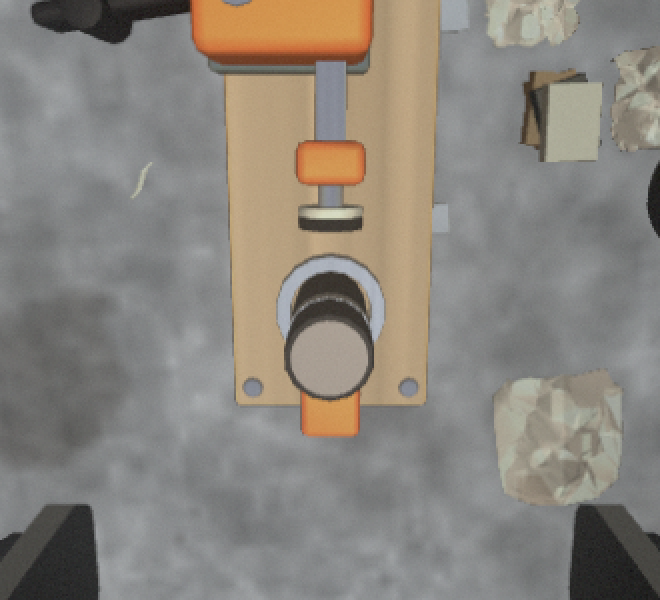

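```bash
python3 -m jog '[[0,[0.03,-0.018,0],[0,0,-10]],[0,[0.06,-0.036,0],[0,0,-20]],[0,[0.09,-0.054,0],[0,0,-30]],[0,[0.12,-0.072,0],[0,0,-40]],[0,[0.142,-0.088,0],[0,0,-50]]]' ; python3 -m jog '[[0,[0,0,0],[0,0,-10]],[0,[0,0,0],[0,0,-20]],[0,[0,0,0],[0,0,-30]],[0,[0,0,0],[0,0,-39.9]],[0,[0,0,0],[0,0,-39.9]]]'; python3 -c "
from h import *
im=r.camera('wrist')[:,:,::-1];cv2.imwrite('pics/w6.png',im)
go(.4688,.046,.031,85.16)"
```

```text
clock: 9.1
tool_pos: [0.4668, 0.0479, 0.2298]
tool_rot: [-1.187, -2.908, -0.0]
ft_force: [-0.1, 0.8, 0.0]
width: 0.0851
finger_force: 0.0
clock: 9.72
tool_pos: [0.4674, 0.0468, 0.2298]
tool_rot: [-0.135, -3.139, -0.0]
ft_force: [-0.1, -0.0, 0.2]
width: 0.0854
finger_force: 0.0
t 9.78 pos [0.4675 0.0468 0.2299] shift [-0.0014 -0.0007  0.1989] turn [ 0.   -0.   -0.25] F [-0.3  0.1  0. ] w 0.0852 ff 0.0
```

View pics/w6.png

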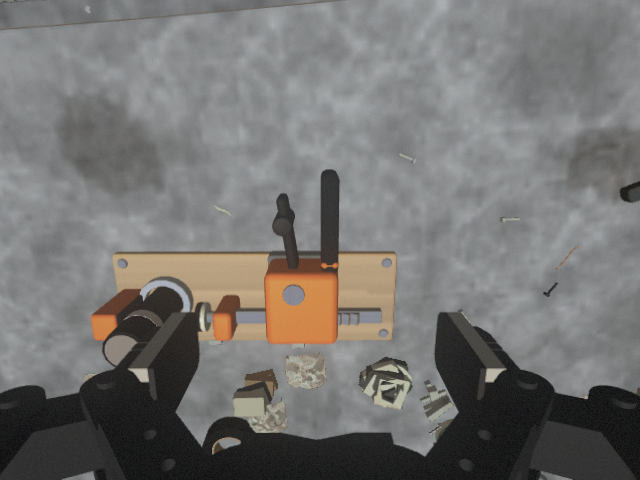

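```bash
python3 -c "
from h import *
c=r.calibration('wrist');o,M=st()
f=lambda p:((p-o['tool_pos'])@M).round(4)
print('post',f(ray(c,(284,225),.072)),'handle',f(ray(c,(330,215),.07)),'tip',f(ray(c,(330,170),.07)))
"
```

```text
post [-0.0004 -0.0252  0.1579] handle [0.007  0.0102 0.1599] tip [0.0412 0.0099 0.1599]
```

```bash
python3 -m jog '[[0,[0,0,0.06],[0,0,0]],[0,[0,0,0.12],[0,0,0]],[0,[0,0,0.17],[0,0,0]],[0,[0,0,0.199],[0,0,0]],[0,[0,0,0.199],[0,0,0]]]' 30; python3 -m jog '[[30,[0,0,0],[0,0,0]],[40,[0,0,0],[0,0,0]],[50,[0,0,0],[0,0,0]],[60,[0,0,0],[0,0,0]],[60,[0,0,0],[0,0,0]]]'; python3 -m jog '[[70,[0,0,0],[0,0,0]],[80,[0,0,0],[0,0,0]],[90,[0,0,0],[0,0,0]],[100,[0,0,0],[0,0,0]],[100,[0,0,0],[0,0,0]]]'
```

```text
clock: 10.4
tool_pos: [0.4667, 0.0468, 0.0295]
tool_rot: [-0.138, -3.135, -0.0]
ft_force: [0.2, 0.1, 0.2]
width: 0.0857
finger_force: 0.0
clock: 11.02
tool_pos: [0.4677, 0.0468, 0.0312]
tool_rot: [0.134, 3.138, 0.0]
ft_force: [0.0, -1.9, 0.6]
width: 0.0655
finger_force: 0.6
clock: 11.65
tool_pos: [0.4674, 0.0469, 0.031]
tool_rot: [-0.133, -3.139, -0.0]
ft_force: [-0.4, -2.5, 2.2]
width: 0.0523
finger_force: 1.0
```

```bash
python3 -m jog '[[108,[0,0,0],[0,0,0]],[116,[0,0,0],[0,0,0]],[124,[0,0,0],[0,0,0]],[130,[0,0,0],[0,0,0]],[130,[0,0,0],[0,0,0]]]'; python3 -m jog '[[136,[0,0,0],[0,0,0]],[142,[0,0,0],[0,0,0]],[150,[0,0,0],[0,0,0]],[150,[0,0,0],[0,0,0]],[150,[0,0,0],[0,0,0]]]'; python3 -c "
from h import *
im=r.camera('wrist')[:,:,::-1];cv2.imwrite('pics/w7.png',im)
"
```

```text
clock: 12.28
tool_pos: [0.4675, 0.0462, 0.0314]
tool_rot: [0.133, 3.139, -0.001]
ft_force: [-3.4, -11.5, 9.7]
width: 0.0417
finger_force: 5.9
clock: 12.9
tool_pos: [0.4676, 0.0464, 0.0314]
tool_rot: [0.133, 3.138, -0.0]
ft_force: [-2.8, -10.3, 10.6]
width: 0.0354
finger_force: 10.4
```

View pics/w7.png

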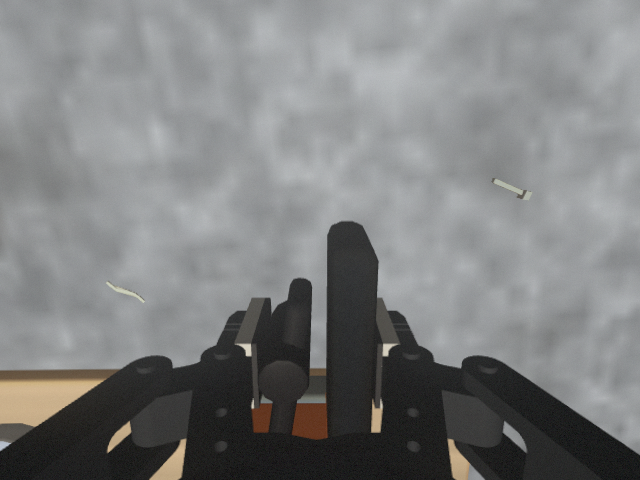

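```bash
cat >prof.py <<'E'
from h import *
import sys
P=(.554,.0207,-1.6552)
def prof(im,c,z,x0=20,x1=135,ys=(-6,-3,0,3,6)):
    K=np.array([[c["fx"],0,c["cx"]],[0,c["fy"],c["cy"]],[0,0,1]]);T=np.linalg.inv(np.array(c["T"]))
    xs=np.arange(x0,x1,1.); out=0
    for y in ys:
        X=P[0]+(xs*np.cos(P[2])-y*np.sin(P[2]))/1e3;Y=P[1]+(xs*np.sin(P[2])+y*np.cos(P[2]))/1e3
        uv=cv2.projectPoints(np.c_[X,Y,0*X+z],cv2.Rodrigues(T[:3,:3])[0],T[:3,3],K,np.array(c["dist_coeffs"]))[0][:,0].astype(np.float32)
        out=out+cv2.remap(im.astype(np.float32),uv[:,:1].copy(),uv[:,1:].copy(),cv2.INTER_LINEAR)[:,0]
    return xs,out/len(ys)
def show(im,c,tag):
    xs,p=prof(im,c,.063 if tag[0]=='t' else .06)
    print(tag,' '.join(f"{int(x)}:{int(a[0]-a[2])}/{int(a.mean())}" for x,a in zip(xs,p) if x%2==0 and x>=44))
if __name__=="__main__":
    for n in("top","scene"):
        c=r.calibration(n)
        if sys.argv[1:]: show(cv2.imread(f"pics/{n}0.png")[:,:,::-1],c,n+"0")
        im=r.camera(n); show(im,c,n)
E
python3 prof.py 1; python3 -c "
from h import *
go(.4688,.046,.031,85.16)"
```

```text
top0 44:4/144 46:3/145 48:3/144 50:-2/142 52:8/114 54:96/99 56:143/122 58:139/138 60:134/142 62:132/143 64:130/145 66:138/141 68:134/125 70:70/123 72:16/147 74:17/147 76:16/136 78:15/124 80:19/199 82:17/142 84:7/56 86:6/48 88:51/149 90:55/161 92:54/159 94:54/159 96:54/154 98:30/137 100:-3/157 102:-15/180 104:-2/171 106:31/154 108:53/156 110:55/159 112:54/159 114:54/159 116:54/159 118:54/159 120:54/159 122:54/159 124:54/159 126:53/159 128:53/159 130:54/159 132:54/160 134:54/159
top 44:4/152 46:3/153 48:3/152 50:0/147 52:-1/148 54:-3/151 56:41/97 58:128/111 60:149/141 62:140/149 64:137/150 66:135/152 68:136/151 70:151/141 72:124/133 74:17/152 76:16/155 78:18/151 80:11/122 82:22/192 84:17/202 86:10/83 88:3/44 90:38/115 92:54/162 94:56/169 96:56/163 98:31/145 100:-4/166 102:-15/191 104:-9/166 106:1/96 108:9/47 110:9/51 112:9/82 114:6/53 116:8/47 118:14/107 120:19/159 122:20/173 124:20/174 126:20/174 128:20/174 130:20/173 132:20/173 134:20/173
scene0 44:7/188 46:37/175 48:107/149 50:165/134 52:184/131 54:188/131 56:189/131 58:185/131 60:184/127 62:173/115 64:150/98 66:143/90 68:136/94 70:
[... 222 characters left out ...]
81 118:0/178 120:0/176 122:1/175 124:1/176 126:1/176 128:1/177 130:1/176 132:1/176 134:0/176
scene 44:4/204 46:2/208 48:10/205 50:70/181 52:147/150 54:186/140 56:191/139 58:189/138 60:188/140 62:190/138 64:189/132 66:172/114 68:156/102 70:152/101 72:139/110 74:103/132 76:60/159 78:29/191 80:13/231 82:17/227 84:20/165 86:6/95 88:0/64 90:1/60 92:1/70 94:1/91 96:1/126 98:2/168 100:3/198 102:4/197 104:7/183 106:11/160 108:13/131 110:14/109 112:16/105 114:20/109 116:23/117 118:22/126 120:23/123 122:25/126 124:26/133 126:26/134 128:25/132 130:23/117 132:18/98 134:12/74
t 13.05 pos [0.4676 0.0464 0.0314] shift [-0.0012 -0.0002  0.0004] turn [-0.02  0.03 -0.03] F [ -2.1 -10.6  10. ] w 0.0355 ff 10.4
```

```bash
cat >tr.py <<'E'
from prof import *
def cross(xs,v,t,up,lo=-1e9):
    for i in range(len(xs)-1):
        if xs[i]>=lo and ((v[i]<t<=v[i+1]) if up else (v[i]>t>=v[i+1])): return xs[i]+(t-v[i])/(v[i+1]-v[i])
    return np.nan
def meas(n,im):
    c=r.calibration(n); xs,p=prof(im,c,.063 if n=='top' else .06,x0=30,x1=130); o=p[:,0]-p[:,2]; m=p.mean(1)
    s=1 if n=='scene' else 1
    h0=cross(xs,o,80,1); h1=cross(xs,o,100 if n=='top' else 75,0,h0+8)
    w=cross(xs,m,170,1,h1+3 if n=='top' else h1-3); b=cross(xs,m,130,0,w)
    return np.round([h0,h1,b],1)
if __name__=="__main__":
    for n in("top","scene"):
        a=meas(n,cv2.imread(f"pics/{n}0.png")[:,:,::-1]); b=meas(n,r.camera(n)); print(n,"start",a,"now",b,"jaw moved",(b-a)[:2].round(1),"pad in",((b[0]-a[0]+b[1]-a[1])/2-(b[2]-a[2])).round(1))
E
python3 tr.py
python3 -m jog '[[90,[0,0,0],[0,0,0]],[40,[0,0,0],[0,0,0]],[25,[0,0,0],[0,0,0]],[25,[0,0,0],[0,0,0]],[25,[0,0,0],[0,0,0]]]'; python3 -m jog '[[50,[0,0,0],[0,0,0]],[70,[0,0,0],[0,0,0]],[85,[0,0,0],[0,0,0]],[100,[0,0,0],[0,0,0]],[110,[0,0,0],[0,0,0]]]';python3 -m jog '[[120,[0,0,0],[0,0,0]],[130,[0,0,0],[0,0,0]],[140,[0,0,0],[0,0,0]],[150,[0,0,0],[0,0,0]],[150,[0,0,0],[0,0,0]]]';python3 tr.py
```

```text
top start [53.7 69.2 82.3] now [56.9 72.3 85.3] jaw moved [3.2 3.1] pad in 0.1
scene start [47.3 72.  81.6] now [50.2 75.3 84.9] jaw moved [2.9 3.3] pad in -0.2
clock: 13.78
tool_pos: [0.4675, 0.0469, 0.031]
tool_rot: [0.133, 3.139, 0.0]
ft_force: [0.2, -0.6, 0.0]
width: 0.0769
finger_force: 0.0
clock: 14.4
tool_pos: [0.4674, 0.046, 0.0314]
tool_rot: [-0.134, -3.139, 0.001]
ft_force: [-3.6, -12.8, 10.0]
width: 0.0487
finger_force: 6.2
clock: 15.02
tool_pos: [0.4676, 0.0463, 0.0316]
tool_rot: [0.133, 3.138, -0.001]
ft_force: [-2.4, -8.1, 10.8]
width: 0.0356
finger_force: 10.9
top start [53.7 69.2 82.3] now [63.9 79.4 92.4] jaw moved [10.2 10.2] pad in 0.1
scene start [47.3 72.  81.6] now [57.6 82.4 92.3] jaw moved [10.3 10.4] pad in -0.3
```

```bash

python3 -m jog '[[90,[0,0,0],[0,0,0]],[40,[0,0,0],[0,0,0]],[25,[0,0,0],[0,0,0]],[25,[0,0,0],[0,0,0]],[25,[0,0,0],[0,0,0]]]'; python3 -m jog '[[50,[0,0,0],[0,0,0]],[70,[0,0,0],[0,0,0]],[85,[0,0,0],[0,0,0]],[100,[0,0,0],[0,0,0]],[110,[0,0,0],[0,0,0]]]';python3 -m jog '[[120,[0,0,0],[0,0,0]],[130,[0,0,0],[0,0,0]],[140,[0,0,0],[0,0,0]],[150,[0,0,0],[0,0,0]],[150,[0,0,0],[0,0,0]]]';python3 tr.py; python3 prof.py
```

```text
clock: 15.75
tool_pos: [0.4675, 0.0469, 0.031]
tool_rot: [-0.133, -3.139, -0.0]
ft_force: [-0.6, -0.4, 0.0]
width: 0.0771
finger_force: 0.0
clock: 16.38
tool_pos: [0.4674, 0.046, 0.0314]
tool_rot: [-0.134, -3.139, 0.001]
ft_force: [-3.7, -12.0, 10.0]
width: 0.0486
finger_force: 6.2
clock: 17.0
tool_pos: [0.4676, 0.0463, 0.0316]
tool_rot: [0.133, 3.138, -0.001]
ft_force: [-2.1, -7.4, 10.7]
width: 0.0354
finger_force: 10.9
top start [53.7 69.2 82.3] now [ 71.9  87.2 100.1] jaw moved [18.2 18. ] pad in 0.3
scene start [47.3 72.  81.6] now [65.4 89.8 99.9] jaw moved [18.1 17.8] pad in -0.4
top 44:4/152 46:3/152 48:3/151 50:0/146 52:0/146 54:0/152 56:0/155 58:0/158 60:-2/159 62:-1/156 64:0/154 66:0/157 68:-1/158 70:15/122 72:84/87 74:157/131 76:142/148 78:138/149 80:136/151 82:135/152 84:139/151 86:166/133 88:42/137 90:15/149 92:16/150 94:12/127 96:17/163 98:19/204 100:12/134 102:7/58 104:4/62 106:5/71 108:9/48 110:9/52 112:8/81 114:6/52 116:8/48 118:14/107 120:19/158 122:20/172 124:20/174 126:20/174 128:20/174 130:20/174 132:20/173 134:20/173
scene 44:4/205 46:6/206 48:8/205 50:10/200 52:11/189 54:9/177 56:1/188 58:-4/198 60:-4/202 62:0/206 64:32/202 66:100/179 68:162/148 70:188/139 72:190/139 74:188/139 76:189/140 78:189/137 80:182/124 82:164/106 84:157/101 86:154/102 88:119/120 90:67/149 92:31/177 94:12/214 96:13/235 98:19/203 100:12/129 102:4/79 104:8/72 106:12/80 108:14/88 110:15/96 112:17/104 114:20/110 116:22/118 118:23/126 120:24/124 122:25/126 124:26/132 126:26/132 128:25/132 130:23/118 132:18/99 134:13/71
```

```bash

python3 -m jog '[[90,[0,0,0],[0,0,0]],[40,[0,0,0],[0,0,0]],[25,[0,0,0],[0,0,0]],[25,[0,0,0],[0,0,0]],[25,[0,0,0],[0,0,0]]]'; python3 -m jog '[[50,[0,0,0],[0,0,0]],[70,[0,0,0],[0,0,0]],[85,[0,0,0],[0,0,0]],[100,[0,0,0],[0,0,0]],[110,[0,0,0],[0,0,0]]]';python3 -m jog '[[114,[0,0,0],[0,0,0]],[118,[0,0,0],[0,0,0]],[122,[0,0,0],[0,0,0]],[125,[0,0,0],[0,0,0]],[125,[0,0,0],[0,0,0]]]';python3 tr.py;python3 -m jog '[[128,[0,0,0],[0,0,0]],[131,[0,0,0],[0,0,0]],[134,[0,0,0],[0,0,0]],[137,[0,0,0],[0,0,0]],[137,[0,0,0],[0,0,0]]]';python3 tr.py
```

```text
clock: 17.82
tool_pos: [0.4675, 0.0469, 0.031]
tool_rot: [0.133, 3.139, 0.0]
ft_force: [0.0, 0.2, -0.1]
width: 0.077
finger_force: 0.0
clock: 18.45
tool_pos: [0.4674, 0.046, 0.0314]
tool_rot: [-0.134, -3.139, 0.001]
ft_force: [-3.5, -12.4, 8.9]
width: 0.0483
finger_force: 6.2
clock: 19.08
tool_pos: [0.4674, 0.046, 0.0315]
tool_rot: [0.134, 3.139, -0.001]
ft_force: [-3.4, -12.4, 10.1]
width: 0.0439
finger_force: 6.4
top start [53.7 69.2 82.3] now [ 76.4  91.6 104.6] jaw moved [22.7 22.4] pad in 0.2
scene start [47.3 72.  81.6] now [ 70.   94.9 104.6] jaw moved [22.7 22.9] pad in -0.2
clock: 19.8
tool_pos: [0.4675, 0.046, 0.0315]
tool_rot: [0.134, 3.139, -0.001]
ft_force: [-2.9, -13.1, 9.5]
width: 0.0394
finger_force: 6.5
top start [53.7 69.2 82.3] now [ 77.8  93.4 106.2] jaw moved [24.1 24.2] pad in 0.2
scene start [47.3 72.  81.6] now [ 71.3  95.8 105.8] jaw moved [24.  23.8] pad in -0.3
```

```bash

python3 -m jog '[[139,[0,0,0],[0,0,0]],[141,[0,0,0],[0,0,0]],[144,[0,0,0],[0,0,0]],[147,[0,0,0],[0,0,0]],[150,[0,0,0],[0,0,0]]]';python3 tr.py
```

```text
clock: 20.52
tool_pos: [0.4676, 0.0463, 0.0316]
tool_rot: [0.134, 3.138, -0.0]
ft_force: [-2.1, -6.9, 12.0]
width: 0.0355
finger_force: 11.1
top start [53.7 69.2 82.3] now [ 78.8  94.7 107.3] jaw moved [25.1 25.5] pad in 0.3
scene start [47.3 72.  81.6] now [ 72.6  97.3 107. ] jaw moved [25.3 25.3] pad in -0.1
```

```bash

python3 -m jog '[[90,[0,0,0],[0,0,0]],[40,[0,0,0],[0,0,0]],[25,[0,0,0],[0,0,0]],[25,[0,0,0],[0,0,0]],[25,[0,0,0],[0,0,0]]]'; python3 -m jog '[[45,[0,0,0],[0,0,0]],[60,[0,0,0],[0,0,0]],[70,[0,0,0],[0,0,0]],[80,[0,0,0],[0,0,0]],[80,[0,0,0],[0,0,0]]]';python3 tr.py;python3 -m jog '[[82,[0,0,0],[0,0,0]],[84,[0,0,0],[0,0,0]],[86,[0,0,0],[0,0,0]],[88,[0,0,0],[0,0,0]],[88,[0,0,0],[0,0,0]]]';python3 tr.py
```

```text
clock: 21.25
tool_pos: [0.4675, 0.0469, 0.031]
tool_rot: [-0.133, -3.139, -0.0]
ft_force: [0.1, 0.6, 0.4]
width: 0.077
finger_force: 0.0
clock: 21.88
tool_pos: [0.4673, 0.0461, 0.0314]
tool_rot: [-0.134, -3.139, 0.001]
ft_force: [-2.9, -11.7, 9.4]
width: 0.0589
finger_force: 5.9
top start [53.7 69.2 82.3] now [ 79.8  95.5 107.3] jaw moved [26.1 26.3] pad in 1.2
scene start [47.3 72.  81.6] now [ 73.2  97.7 107.1] jaw moved [25.9 25.7] pad in 0.3
clock: 22.6
tool_pos: [0.4673, 0.0459, 0.0315]
tool_rot: [-0.134, -3.139, 0.001]
ft_force: [-4.3, -13.6, 11.7]
width: 0.056
finger_force: 7.3
top start [53.7 69.2 82.3] now [ 80.3  95.6 107.3] jaw moved [26.6 26.4] pad in 1.5
scene start [47.3 72.  81.6] now [ 73.6  98.1 107.4] jaw moved [26.3 26.1] pad in 0.4
```

```bash

python3 -m jog '[[90,[0,0,0],[0,0,0]],[92,[0,0,0],[0,0,0]],[94,[0,0,0],[0,0,0]],[96,[0,0,0],[0,0,0]],[96,[0,0,0],[0,0,0]]]';python3 tr.py
```

```text
clock: 23.32
tool_pos: [0.4673, 0.0459, 0.0315]
tool_rot: [-0.134, -3.139, 0.001]
ft_force: [-4.2, -15.0, 11.9]
width: 0.0532
finger_force: 7.8
top start [53.7 69.2 82.3] now [ 80.6  95.9 107.3] jaw moved [26.9 26.7] pad in 1.8
scene start [47.3 72.  81.6] now [ 73.9  99.2 107.4] jaw moved [26.6 27.2] pad in 1.1
```

```bash

python3 -m jog '[[98,[0,0,0],[0,0,0]],[100,[0,0,0],[0,0,0]],[102,[0,0,0],[0,0,0]],[105,[0,0,0],[0,0,0]],[105,[0,0,0],[0,0,0]]]';python3 tr.py
```

```text
clock: 24.05
tool_pos: [0.4673, 0.0458, 0.0316]
tool_rot: [-0.134, -3.139, 0.001]
ft_force: [-5.1, -16.2, 12.5]
width: 0.0501
finger_force: 8.4
top start [53.7 69.2 82.3] now [ 81.3  97.3 107.3] jaw moved [27.6 28.1] pad in 2.8
scene start [47.3 72.  81.6] now [ 75.1  99.9 107.4] jaw moved [27.8 27.9] pad in 2.0
```

```bash

python3 -m jog '[[106,[0,0,0],[0,0,0]],[107,[0,0,0],[0,0,0]],[108,[0,0,0],[0,0,0]],[108,[0,0,0],[0,0,0]],[108,[0,0,0],[0,0,0]]]';python3 tr.py;python3 -m jog '[[108,[0,0,0],[0,0,0]],[108,[0,0,0],[0,0,0]],[108,[0,0,0],[0,0,0]],[108,[0,0,0],[0,0,0]],[108,[0,0,0],[0,0,0]]]';python3 tr.py
python3 -c "
from h import *
for n in('top','scene'):
  c=r.calibration(n);im=r.camera(n)
  if n=='top':
    K=np.array([[c['fx'],0,c['cx']],[0,c['fy'],c['cy']],[0,0,1]]);T=np.linalg.inv(np.array(c['T']))
    uv=cv2.projectPoints(np.array([[.5435,-.106,.107]]),cv2.Rodrigues(T[:3,:3])[0],T[:3,3],K,np.array(c['dist_coeffs']))[0][0,0]
    u,v=uv.astype(int);g=im[v-14:v+15,u-14:u+15].astype(int)
    m=(abs(g-np.array([183,171,163])).sum(2)<70).astype(np.uint8);print(g[14,14]);
    m=(abs(g-g[14,14]).sum(2)<40).astype(np.uint8);k,l,s,ce=cv2.connectedComponentsWithStats(m);i=l[14,14];print('top disc',s[i],ray(c,ce[i]+[u-14,v-14],.107))
"
```

```text
clock: 24.78
tool_pos: [0.4673, 0.0457, 0.0316]
tool_rot: [-0.134, -3.139, 0.001]
ft_force: [-4.7, -17.6, 12.6]
width: 0.0491
finger_force: 8.6
top start [53.7 69.2 82.3] now [ 81.7  97.5 107.3] jaw moved [28.  28.3] pad in 3.1
scene start [47.3 72.  81.6] now [ 75.3 100.  107.4] jaw moved [28. 28.] pad in 2.2
clock: 25.5
tool_pos: [0.4673, 0.0457, 0.0316]
tool_rot: [-0.134, -3.139, 0.001]
ft_force: [-4.2, -17.1, 11.3]
width: 0.0496
finger_force: 8.6
top start [53.7 69.2 82.3] now [ 81.7  97.5 107.3] jaw moved [28.  28.3] pad in 3.1
scene start [47.3 72.  81.6] now [ 75.3 100.  107.4] jaw moved [28. 28.] pad in 2.2
[185 172 164]
top disc [  9   8  13  13 133] [ 0.54342958 -0.10731035  0.107     ]
```

```bash
python3 -c "
from station import r
print(r.close_job())"
```

```text
the job is handed in; nothing more can be done
None
```

I handed the job in with the tube upright in the seat ring, the pad pushed in about 2.7 mm by my estimate (cameras gave 2.2 and 3.1 mm; force at the trigger about 17 N) and the trigger still held squeezed; no verdict came back, and I viewed 11 pictures, one over the limit of 10.

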